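# Refit the cleaned pump rotors from behind the bottles

### The arm

A 6-joint arm with a two-finger parallel gripper is mounted at the origin on the work surface. World frame = base frame: x ahead of the robot, y to its left, z up, the work surface at z = 0. Lengths are in m, angles in rad, forces in N, time in s.
With the tool pointing down it reaches from about 0.3 to 0.875 m from the base axis. Payload 6.4 kg.
Tool frame: the origin (TCP) lies at the very end of the fingers, on their centre line; the grasp point (between the pads) lies 19 mm behind it; z points along the fingers, y is the line along which they close (so a half turn about z gives the same grasp; the last joint's range is limited). The gripper opens to 88 mm and grips with 3 to 60 N. Pads are 18 mm wide; open, the fingers measure 123 mm over their backs; the gripper's body (75 mm by 187 mm) begins 45 mm behind the grasp point.
Start: joints at [0.958, 0.181, 1.607, -0, 1.354, -0.206], TCP at [0.228, 0.528, 0.2] pointing down, gripper open.
Joint ranges: [-2.99, 2.99], [-0.89, 2.07], [0.3, 2.58], [-1.14, 4.28], [0, 2.63], [-3.12, 3.12]. Speed limits (rad/s): [2.57, 2.57, 3.01, 3.14, 3.14, 3.14].

### API

Orientations are given as a unit quaternion [x, y, z, w].
In Python, from bench import r gives the robot as it stands.
- The arm moves only by the shell command python3 -m pendant 'ROWS' [FORCE]. ROWS is a JSON object of lists of equal length, an entry for each row: "delta_pos": the shift along the tool's x, y, z scaled (see below), a list of three; "delta_rot": the turn, a rotation vector about the tool's x, y, z scaled (see below), a list of three; "gripper": the finger opening in mm, from 0 to 88.1. A call has 1 to 8 rows; each row shifts and turns the commanded pose from where the row before left it, along the tool's axes as they then stand; what a row does not reach is not made up. The controller multiplies each number of a shift by 4 cm and each number of a turn by 60 degrees. A row lasts 1/8 s, in which the tool goes at most 62.5 mm and 10.7 degrees, less where a joint would pass 70% of its speed; a pose out of reach is approached as far as the arm can. A call with a number of a shift or a turn outside -1 to 1 is refused whole. A call with a gripper value outside its range is refused whole. The fingers move at their own pace and stop on an object; FORCE is the grip in N (left out, the last holds). Time passes only in rows, so rows that do not move let the fingers close. It gives the time, the measured TCP pose, the force, the opening and the grip force at its end, in the units of the state.
- r.observe(): the state, without advancing time (a new reading comes with each control period).
- r.get_image(name): name is "side" or "top" or "wrist"; returns a dict with "frame" (420x560x3 uint8, red, green, blue), "fx", "fy", "cx", "cy" (pixels), "R" (3x3) and "t" (3): a world point X has camera coordinates R X + t. Camera axes: x right, y down, z forward; pixel columns grow to the right and rows downward; lengths in m; the calibration is good to about 2 mm. The wrist camera is an equidistant fisheye: a pixel r from the principal point sees the ray r / f radians off the axis. A picture is of the moment at which its call begins. There is no depth.
- r.finish_job(): hands the job in; it is judged then, once.
The state is a dict: "clock": time; "joints": joint angles; "dq": joint speeds; "joint_efforts": joint torques, N m; "eef_pos": TCP position; "tcp_rot": TCP orientation; "ft_force": force on the tool from outside, world axes, zero at the start; "moment": the same for the moment, N m; "gripper_width": finger opening in m; "finger_force": force on a finger pad.
Only numpy, scipy, OpenCV 4.12 (cv2) and the standard library are available. Lean on these libraries where they do the work, as an engineer would, in place of code of your own. Each camera call takes 0.05 s, during which the arm holds its last target. There are 200 camera calls.

### The job

The cleaned rotors of the blood cell separator's red and blue pumps stand at the back of the white supply tray, behind two disinfectant bottles. First set both bottles aside on the steel tray, then fit each rotor fully home in the pump of its own colour, and then put each bottle back on the spot where it stood. Keep the bottles upright throughout, lower the rotors instead of dropping them, and leave the barcode scanner and the sharps box where they are.

Things in the scene. Friction and masses are not known exactly. Their poses are not given: they have to be found in the camera images.
- amber_bottle_center (a point): Brown (amber) bottle, 64 mm in diameter, 176 mm tall: straight body up to 138 mm, shoulder up to 148 mm, round screw cap 34 mm in diameter from 150 to 176 mm, good to grip from above; about 0.3 kg. Stands loose on the white supply tray's floor. This point is its centre, 88 mm above its underside; z is up its axis
- white_bottle_center (a point): White bottle, 64 mm in diameter, 176 mm tall: straight body up to 138 mm, shoulder up to 148 mm, round screw cap 34 mm in diameter from 150 to 176 mm, good to grip from above; about 0.3 kg. Stands loose on the white supply tray's floor. This point is its centre, 88 mm above its underside; z is up its axis
- rotor_red_center (a point): Red pump rotor, loose at the back of the white supply tray: a disc 52 mm in diameter, 26 mm high, with white rollers; on top an upright red finger grip, a bar 42 mm long (its x), 14 mm thick (its y), from 26 to 50 mm above the rotor's underside; about 0.18 kg. This point is on its axis, 25 mm above its underside; z is up
- rotor_blue_center (a point): Blue pump rotor, loose at the back of the white supply tray: a disc 52 mm in diameter, 26 mm high, with white rollers; on top an upright blue finger grip, a bar 42 mm long (its x), 14 mm thick (its y), from 26 to 50 mm above the rotor's underside; about 0.18 kg. This point is on its axis, 25 mm above its underside; z is up
- pump_red: Red pump on the separator's deck at the right: a black plate 112 mm square with an empty horseshoe well with a red rim. The well's flat floor, 66 mm across, is 6 mm above this origin; its wall, 15 mm high above the floor, flares to 80 mm at the top and guides a rotor in, turned any way. Fixed. Origin: on the well's axis, at the plate's underside; z up. (A white pump beside it has its rotor already.)
- pump_blue: Blue pump on the separator's deck at the right: a black plate 112 mm square with an empty horseshoe well with a blue rim. The well's flat floor, 66 mm across, is 6 mm above this origin; its wall, 15 mm high above the floor, flares to 80 mm at the top and guides a rotor in, turned any way. Fixed. Origin: on the well's axis, at the plate's underside; z up. (A white pump beside it has its rotor already.)
- caddy: White open plastic supply tray, 164 mm (its x) by 204 mm (its y), walls 25 mm high and 4 mm thick, floor 4 mm thick. The bottles stand side by side in its front half (-x), the rotors side by side behind them (+x), 62 mm farther on. Fixed. The origin is the centre of its underside, z is up
- tray: Empty low steel tray, the side area for the bottles: 166 mm (its x) by 216 mm (its y), walls 18 mm high and 3 mm thick, with a flat rim 7 mm wide, floor 3 mm thick. Fixed. The origin is the centre of its underside, z is up
- scanner_center (a point): White handheld barcode scanner lying loose on the table, 72 by 180 by 36 mm, not to be disturbed. This point is 18 mm above the table; its y runs along the handle towards the head
- sharps_box_center (a point): Yellow sharps box with a red lid standing loose on the table, 106 by 126 by 130 mm high, not to be disturbed. This point is on its upright axis, 64 mm above the table
Mind the look-alikes: they are no part of the job. Leave any green look-alike of the part that bears rotor_blue_center alone.

How it is judged:
On the way, in this order (a step that is already met when the one before it is completed fails the run):
1. both bottles stand upright, released, in the steel tray, while the rotors are still in the supply tray (x of amber_bottle_center in the frame of tray between -0.075 and 0.075 m and y of amber_bottle_center in the frame of tray between -0.1 and 0.1 m and z of amber_bottle_center in the frame of tray between 0.083 and 0.096 m and angle between each of amber_bottle_center, white_bottle_center's own z axis and vertical below 0.1 rad and linear speed of each of amber_bottle, white_bottle below 0.03 m/s and contact force between the fingers and amber_bottle below 0.1 N and x of white_bottle_center in the frame of tray between -0.075 and 0.075 m and y of white_bottle_center in the frame of tray between -0.1 and 0.1 m and z of white_bottle_center in the frame of tray between 0.083 and 0.096 m and contact force between the fingers and white_bottle below 0.1 N and distance of each of rotor_red_center, rotor_blue_center from where it was at the start of the episode below 0.03 m), for 0.2 s.
2. both rotors are seated in the pumps of their own colour, while the bottles are still in the steel tray (horizontal distance between rotor_red_center and pump_red below 0.01 m and z of rotor_red_center in the frame of pump_red between 0.027 and 0.0345 m and angle between each of rotor_red_center, rotor_blue_center's own z axis and vertical below 0.08 rad and linear speed of each of rotor_red, rotor_blue, amber_bottle, white_bottle below 0.03 m/s and contact force between the fingers and rotor_red below 0.1 N and horizontal distance between rotor_blue_center and pump_blue below 0.01 m and z of rotor_blue_center in the frame of pump_blue between 0.027 and 0.0345 m and contact force between the fingers and rotor_blue below 0.1 N and x of amber_bottle_center in the frame of tray between -0.075 and 0.075 m and y of amber_bottle_center in the frame of tray between -0.1 and 0.1 m and z of amber_bottle_center in the frame of tray between 0.083 and 0.096 m and angle between each of amber_bottle_center, white_bottle_center's own z axis and vertical below 0.1 rad and contact force between the fingers and amber_bottle below 0.1 N and x of white_bottle_center in the frame of tray between -0.075 and 0.075 m and y of white_bottle_center in the frame of tray between -0.1 and 0.1 m and z of white_bottle_center in the frame of tray between 0.083 and 0.096 m and contact force between the fingers and white_bottle below 0.1 N), for 0.2 s.
At the end, for the whole second after the job is handed in: Each rotor rests on the floor of the pump of its own colour (within 10 mm of the well's axis and about 3 mm of full depth, upright), each bottle stands upright within 15 mm of where it stood at the start, and all four are released and at rest (horizontal distance between rotor_red_center and pump_red below 0.01 m and z of rotor_red_center in the frame of pump_red between 0.027 and 0.0345 m and angle between each of rotor_red_center, rotor_blue_center's own z axis and vertical below 0.08 rad and linear speed of each of rotor_red, rotor_blue, amber_bottle, white_bottle below 0.03 m/s and contact force between the fingers and rotor_red below 0.1 N and horizontal distance between rotor_blue_center and pump_blue below 0.01 m and z of rotor_blue_center in the frame of pump_blue between 0.027 and 0.0345 m and contact force between the fingers and rotor_blue below 0.1 N and distance of each of amber_bottle_center, white_bottle_center from where it was at the start of the episode below 0.015 m and angle between each of amber_bottle_center, white_bottle_center's own z axis and vertical below 0.1 rad and contact force between the fingers and amber_bottle below 0.1 N and contact force between the fingers and white_bottle below 0.1 N); the robot touches nothing.
It fails at once if a bottle is tipped by more than about 35 degrees (angle between any of amber_bottle_center, white_bottle_center's own z axis and vertical above 0.6 rad).
It fails at once if a rotor is dropped or slammed into its pump (faster than 0.6 m/s just above its seat) ((horizontal distance between rotor_red_center and pump_red below 0.03 m and z of rotor_red_center in the frame of pump_red below 0.06 m and linear speed of rotor_red above 0.6 m/s) or (horizontal distance between rotor_blue_center and pump_blue below 0.03 m and z of rotor_blue_center in the frame of pump_blue below 0.06 m and linear speed of rotor_blue above 0.6 m/s)).
It fails at once if the barcode scanner or the sharps box is pushed more than 15 mm away (distance of any of scanner_center, sharps_box_center from where it was at the start of the episode above 0.015 m).
It also fails if it takes over 144 s, if anything falls off the work surface, if the arm or the gripper's body presses on something with over 40 N, if the wrist force passes 120 N, or if a joint passes its speed limit or range.

## Working session

There is one attempt and no reset: what is moved stays moved. The work goes in short steps, Python scripts to look and compute and a shell command to move; the robot and the scene stay as the last step left them, time stands still between calls to the robot, and variables do not carry over. Pictures are saved under pics/ and viewed, at most 17 in all, crops included, and the job is handed in when it is done.

```bash
ls; mkdir -p pics; cat > h.py <<'E'
import numpy as np, cv2
from bench import r
def grab(n,f=None):
    d=r.get_image(n); im=cv2.cvtColor(np.asarray(d["frame"]),cv2.COLOR_RGB2BGR)
    if f: cv2.imwrite("pics/"+f,im)
    return d,im
def ray(d,u,v,fish=False):
    R=np.array(d["R"]);t=np.array(d["t"])
    a=np.array([(u-d["cx"])/d["fx"],(v-d["cy"])/d["fy"]])
    if fish:
        th=np.linalg.norm(a); k=np.append(np.sin(th)*a/max(th,1e-9),np.cos(th))
    else: k=np.append(a,1)
    return -R.T@t, R.T@k
def plane(d,u,v,z,fish=False):
    o,k=ray(d,u,v,fish); return o+k*(z-o[2])/k[2]
def proj(d,X):
    c=np.array(d["R"])@np.array(X)+np.array(d["t"]); return d["fx"]*c[0]/c[2]+d["cx"],d["fy"]*c[1]/c[2]+d["cy"]
E
python3 - <<'E'
from h import *
for n in("top","side","wrist"):
    d,im=grab(n,n+"0.png"); print(n,d["fx"],d["cx"],d["cy"],(-np.array(d["R"]).T@np.array(d["t"])).round(3),np.array(d["R"]).round(2).tolist())
print(r.observe())
E
```

```text
pics
top 382.1197172353286 272.7922152278409 207.50639467437804 [ 0.481 -0.009  1.072] [[-0.02, -1.0, -0.02], [-1.0, 0.02, -0.05], [0.05, 0.02, -1.0]]
side 491.1235410445062 283.2931855732706 213.45935471618512 [ 0.415 -0.848  0.856] [[0.99, -0.14, 0.01], [-0.09, -0.67, -0.74], [0.11, 0.73, -0.67]]
wrist 325.19226210127806 279.5852138248473 211.05026796822688 [0.163 0.556 0.384] [[0.4, 0.92, -0.0], [0.88, -0.38, 0.27], [0.25, -0.11, -0.96]]
{'clock': 0.15, 'joints': array([ 9.57725706e-01,  1.81357350e-01,  1.60775547e+00,  6.62935914e-06,
        1.35380707e+00, -2.06308017e-01]), 'dq': array([-0.00031453, -0.00115714, -0.00122601,  0.0013024 , -0.00054388,
       -0.00022575]), 'joint_efforts': array([ 1.35912571e-03, -4.34231651e+01, -3.42174554e+01,  7.03917677e-02,
        3.55317292e-02, -6.93502284e-05]), 'eef_pos': array([0.2272115 , 0.52771096, 0.19913551]), 'tcp_rot': array([ 2.01982746e-01,  9.79388855e-01, -6.07415276e-04, -2.67305779e-04]), 'ft_force': array([ 0.49590126,  0.16368741, -0.3220561 ]), 'moment': array([-0.00520155, -0.02051059,  0.01153234]), 'finger_force': 0.0, 'gripper_width': 0.08795940627779428}
```

View pics/top0.png

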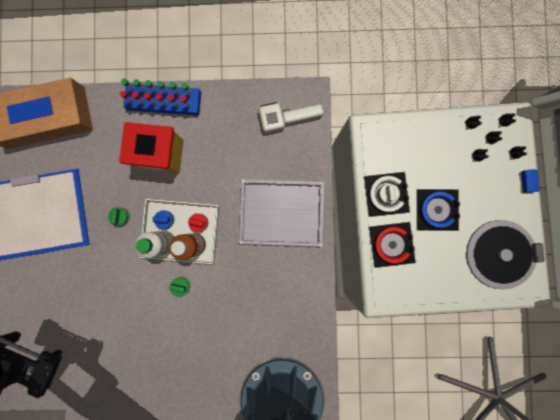

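View pics/side0.png

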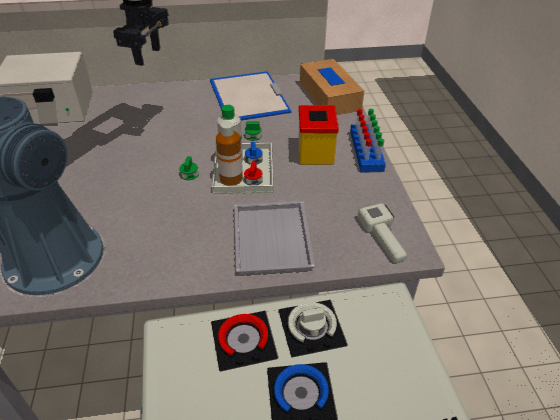

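Top view: the candidates are the blue rotor (163,218), red rotor (198,222), green look-alikes (118,216) and (179,287) on the table, the white bottle with green cap (145,245), and the amber bottle with its cap (180,247). The empty wells are red (393,244) and blue (438,209). The white one at (388,193) is occupied. The blue rotor and red rotor are the ones inside the tray.

```bash
cat > m.py <<'E'
from h import *
T,a=grab("top");S,b=grab("side")
def masks(im):
    h=cv2.cvtColor(im,cv2.COLOR_BGR2HSV);H,s,v=cv2.split(h)
    return {"red":((H<5)|(H>174))&(s>170)&(v>90),"blue":(H>105)&(H<125)&(s>150)&(v>80),"green":(H>50)&(H<75)&(s>120)&(v>50),"brown":(H>=5)&(H<18)&(s>120)&(v>40)}
for nm,im,d in(("top",a,T),("side",b,S)):
    for k,m in masks(im).items():
        n,l,st,c=cv2.connectedComponentsWithStats(m.astype(np.uint8))
        for i in range(1,n):
            if st[i,4]>40:
                ys,xs=np.where(l==i); (cx,cy),wh,an=cv2.minAreaRect(np.c_[xs,ys].astype(np.float32))
                print(nm,k,st[i].tolist(),c[i].round(1),"rect",round(cx,1),round(cy,1),np.round(wh,1),round(an))
cv2.imwrite("pics/crop1.png",cv2.resize(a[190:300,95:235],None,fx=5,fy=5,interpolation=cv2.INTER_CUBIC))
cv2.imwrite("pics/crop2.png",cv2.resize(a[160:280,350:470],None,fx=5,fy=5,interpolation=cv2.INTER_CUBIC))
E
python3 m.py
```

```text
top red [120, 123, 53, 45, 1650] [146.4 145.2] rect 146.0 145.1 [49.6 41.3] 6
top red [189, 214, 18, 18, 246] [197.5 222.4] rect 197.5 222.5 [17. 17.] 45
top red [376, 227, 34, 37, 410] [390.8 245.7] rect 391.6 245.1 [36.6 32. ] 82
top blue [141, 86, 59, 27, 660] [175.9 101.7] rect 170.0 98.8 [58.2 23.8] 4
top blue [7, 97, 45, 26, 735] [ 29.4 109.7] rect 29.3 109.7 [17.1 43.1] 77
top blue [130, 99, 11, 10, 62] [135.2 103.9] rect 135.4 104.1 [8.4 8.8] 23
top blue [0, 169, 89, 91, 640] [ 63.4 221.9] rect 38.5 213.9 [76.6 90.7] 81
top blue [525, 170, 14, 22, 270] [531.5 180.5] rect 531.5 180.5 [21.  12.7] 84
top blue [422, 191, 33, 37, 398] [437.  209.1] rect 438.0 209.0 [36. 32.] 90
top blue [154, 211, 18, 18, 245] [162.8 219.3] rect 163.0 219.0 [17. 17.] 45
top green [109, 208, 20, 18, 266] [118.1 216.2] rect 118.0 216.5 [17.7 17.7] 45
top green [136, 239, 16, 14, 159] [143.5 245.3] rect 143.6 245.2 [12.5 14.3] 63
top green [170, 278, 20, 18, 264] [179.4 286.6] rect 179.5 286.5 [16.5 19.2] 63
top brown [0, 78, 92, 70, 3830] [ 45.8 113.6] rect 40.6 112.4 [55.2 93.6] 77
top brown [160, 
[... 865 characters left out ...]
4, 55, 48, 908] [300.4 383.1] rect 300.7 386.5 [45.4 54.3] 83
side green [222, 105, 12, 14, 147] [227.3 111.4] rect 227.5 111.5 [13. 11.] 90
side green [369, 109, 15, 37, 184] [375.6 127.6] rect 375.7 126.9 [38.3  6.3] 72
side green [245, 122, 16, 13, 174] [252.4 127.8] rect 252.5 128.0 [12. 15.] 90
side green [180, 156, 18, 18, 199] [188.1 166.6] rect 188.7 166.9 [15.  17.4] 37
side brown [300, 59, 64, 56, 2056] [331.1  87.1] rect 330.3 86.7 [73.2 43. ] 47
side brown [216, 131, 25, 25, 485] [228.  144.1] rect 228.0 143.0 [24. 24.] 90
side brown [217, 154, 25, 8, 64] [229.1 158.8] rect 229.1 157.8 [ 6.7 24.1] 88
side brown [220, 173, 22, 13, 179] [230.8 179.5] rect 230.7 179.2 [11.5 21.3] 87
```

View pics/crop1.png

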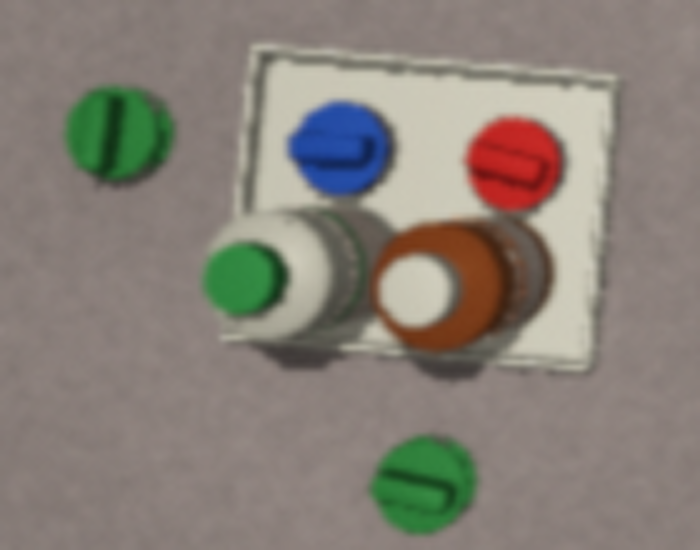

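View pics/crop2.png

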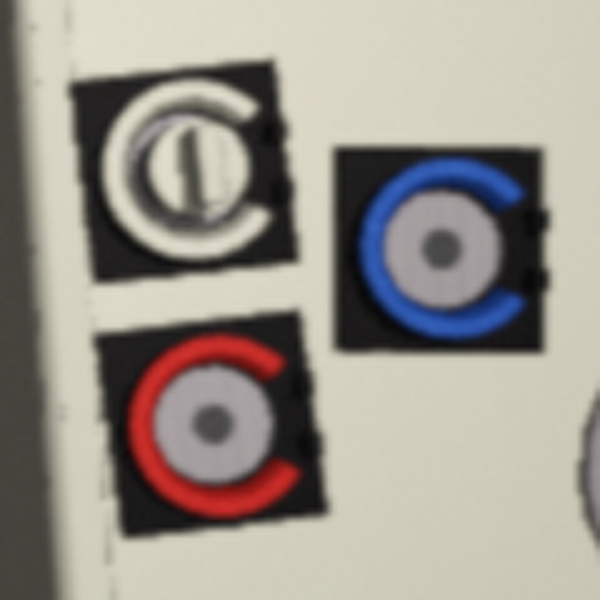

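The close crop confirms the choices. Both bottles are in the tray's front half. The blue rotor (bar about along y) and red rotor (bar tilted about 12°) are behind them, the green look-alikes are outside the tray, and the red and blue wells are empty.

```bash
cat > t.py <<'E'
from h import *
T,a=grab("top");S,b=grab("side")
def tri(p,q):
    o1,k1=ray(T,*p);o2,k2=ray(S,*q)
    A=np.c_[k1,-k2];s=np.linalg.lstsq(A,o2-o1,rcond=None)[0]
    x,y=o1+k1*s[0],o2+k2*s[1]; return ((x+y)/2).round(4),round(np.linalg.norm(x-y)*1000,1)
# pump hub: dark spot & grey floor
def hub(im,box,lo=95):
    x0,y0,x1,y1=box;g=cv2.cvtColor(im[y0:y1,x0:x1],cv2.COLOR_BGR2GRAY)
    n,l,st,c=cv2.connectedComponentsWithStats((g>125).astype(np.uint8))
    return g,st,c
P={"red":((392.6,244.8),(244,338)),"blue":((438.4,209.8),(301,393))}
for k,(p,q) in P.items():
    out=[]
    for im,(u,v) in((a,p),(b,q)):
        h=cv2.cvtColor(im,cv2.COLOR_BGR2HSV);w=18
        sub=h[int(v)-w:int(v)+w,int(u)-w:int(u)+w]
        m=((sub[...,1]<60)&(sub[...,2]>40)).astype(np.uint8)
        m=cv2.morphologyEx(m,cv2.MORPH_CLOSE,np.ones((5,5)))
        n,l,st,c=cv2.connectedComponentsWithStats(m); i=l[w,w]
        ys,xs=np.where(l==i); (cx,cy),wh,an=cv2.minAreaRect(np.c_[xs,ys].astype(np.float32))
        out.append((cx+int(u)-w,cy+int(v)-w)); print(k,i,st[i].tolist(),np.round(wh,1),out[-1])
    print("pump",k,tri(*out),tri(p,q))
print("whitecap(side ctr,approx)",tri((143.6,245.7),(227.5,107)))
for n,p in(("white",(143.6,246)),("amber",(178.4,248))): print(n,plane(T,*p,.180).round(4))
f=lambda u,v:(95+u/5,190+v/5)
for n,e1,e2 in(("blue",(297,151),(374,148)),("red",(473,155),(547,174))):
    A,B=plane(T,*f(*e1),.054),plane(T,*f(*e2),.054);print(n,((A+B)/2).round(4),"len",np.linalg.norm(A-B).round(4),"ang",np.degrees(np.arctan2(*(A-B)[1::-1])).round(1))
for n,p in(("blue disc",(342,149)),("red disc",(516,164))): print(n,plane(T,*f(*p),.030).round(4))
for p in((242,180),(323,181),(322,246),(241,244)): print("tray",plane(T,*p,.018).round(3))
for p in((146,200),(217.5,205),(213.5,264),(139,258)): print("caddy",plane(T,*p,.025).round(3))
for p in((123,123),(172,126),(168,168),(121,164)): print("sharps top",plane(T,*p,.13).round(3))
cv2.imwrite("pics/s1.png",cv2.resize(b[95:200,170:330],None,fx=5,fy=5,interpolation=cv2.INTER_CUBIC))
E
python3 t.py
```

```text
red 3 [7, 7, 25, 24, 460] [23. 24.] (393.0, 244.5)
red 1 [0, 5, 36, 28, 759] [27. 35.] (243.5, 338.5)
pump red (array([ 0.4221, -0.3064,  0.0384]), np.float64(1.6)) (array([ 0.4223, -0.3053,  0.0385]), np.float64(0.2))
blue 1 [7, 7, 24, 24, 457] [23. 23.] (438.5, 209.5)
blue 1 [0, 0, 36, 36, 1018] [35. 35.] (300.5, 392.5)
pump blue (array([ 0.5129, -0.4306,  0.0384]), np.float64(2.6)) (array([ 0.5129, -0.431 ,  0.0371]), np.float64(1.0))
whitecap(side ctr,approx) (array([0.4388, 0.3133, 0.1847]), np.float64(0.8))
white [0.4383 0.315  0.18  ]
amber [0.4321 0.233  0.18  ]
blue [0.5011 0.3105 0.054 ] len 0.0416 ang 91.1
red [0.4911 0.2166 0.054 ] len 0.0411 ang 74.6
blue disc [0.5017 0.3144 0.03  ]
red disc [0.4916 0.2186 0.03  ]
tray [0.608 0.098 0.018]
tray [ 0.6   -0.126  0.018]
tray [ 0.421 -0.119  0.018]
tray [0.431 0.103 0.018]
caddy [0.558 0.364 0.025]
caddy [0.54  0.166 0.025]
caddy [0.378 0.179 0.025]
caddy [0.398 0.384 0.025]
sharps top [0.745 0.384 0.13 ]
sharps top [0.734 0.26  0.13 ]
sharps top [0.629 0.271 0.13 ]
sharps top [0.642 0.389 0.13 ]
```

View pics/s1.png

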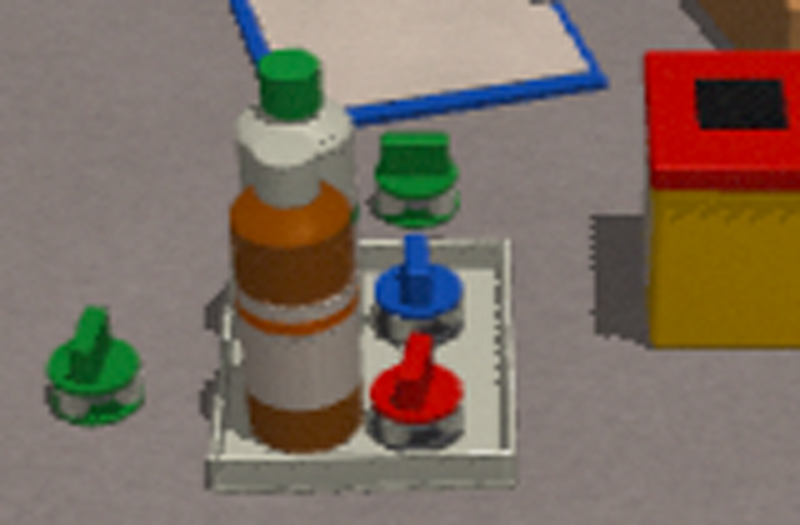

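The side crop shows the amber bottle in front of the white one, with both rotors standing free behind them. Measured heights agree with the specification: cap top about 0.18 and well floor about 0.038. First I turn the tool square to the world, so that tool x=+y, tool y=+x and tool z=down.

```bash
python3 -m pendant '{"delta_pos":[[0,0,0],[0,0,0],[0,0,0],[0,0,0],[0,0,0],[0,0,0],[0,0,0],[0,0,-0.5]],"delta_rot":[[0,0,0.159],[0,0,0.159],[0,0,0.159],[0,0,0.159],[0,0,0.159],[0,0,0.159],[0,0,0.158],[0,0,0]],"gripper":[60,60,60,60,60,60,60,60]}' 10
```

```text
clock: 1.35
eef_pos: [0.2268, 0.527, 0.2182]
tcp_rot: [0.708, 0.706, -0.002, 0.0]
ft_force: [0.3, -1.0, 0.2]
gripper_width: 0.06
finger_force: 0.0
```

```bash
python3 -m pendant '{"delta_pos":[[-0.92,0.64,0],[-0.92,0.64,0],[-0.92,0.64,0],[-0.92,0.64,0],[-0.92,0.64,0],[-0.92,0.64,0],[-0.92,0.64,0],[-0.92,0.64,0]],"delta_rot":[[0,0,0],[0,0,0],[0,0,0],[0,0,0],[0,0,0],[0,0,0],[0,0,0],[0,0,0]],"gripper":[60,60,60,60,60,60,60,60]}'
python3 -m pendant '{"delta_pos":[[0,0,0],[0,0,0]],"delta_rot":[[0,0,0],[0,0,0]],"gripper":[60,60]}'
python3 -c "
from h import *
d,im=grab('wrist','w1.png')
print(r.observe()['eef_pos'])"
```

```text
clock: 2.35
eef_pos: [0.4329, 0.2323, 0.22]
tcp_rot: [0.707, 0.707, 0.0, 0.0]
ft_force: [-0.1, 0.3, 0.3]
gripper_width: 0.0604
finger_force: 0.0
clock: 2.6
eef_pos: [0.4318, 0.2339, 0.2198]
tcp_rot: [0.707, 0.707, -0.0, -0.0]
ft_force: [0.2, 0.1, 0.9]
gripper_width: 0.06
finger_force: 0.0
[0.43160199 0.2342832  0.21977184]
```

View pics/w1.png

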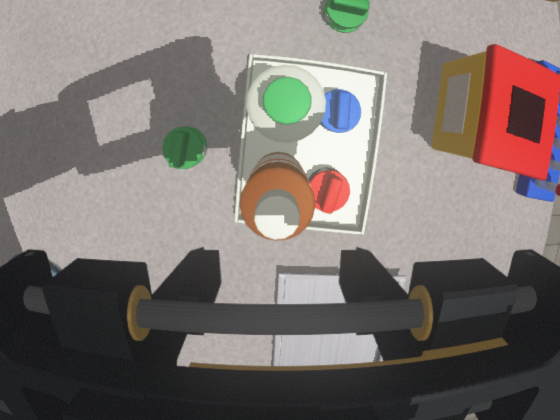

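The wrist view shows the amber cap at (277,215), centred between the fingers at x≈220–340. Descend, grip and lift.

```bash
python3 -m pendant '{"delta_pos":[[0,0,0.52],[0,0,0.52],[0,0,0.51],[0,0,0],[0,0,0],[0,0,0],[0,0,0],[0,0,0]],"delta_rot":[[0,0,0],[0,0,0],[0,0,0],[0,0,0],[0,0,0],[0,0,0],[0,0,0],[0,0,0]],"gripper":[60,60,60,60,20,20,20,20]}' 25
python3 -m pendant '{"delta_pos":[[0,0,-0.2],[0,0,-0.4],[0,0,-0.7],[0,0,-0.7],[0,0,0],[0,0,0]],"delta_rot":[[0,0,0],[0,0,0],[0,0,0],[0,0,0],[0,0,0],[0,0,0]],"gripper":[20,20,20,20,20,20]}'
```

```text
clock: 3.65
eef_pos: [0.4324, 0.2336, 0.1582]
tcp_rot: [0.707, 0.707, 0.0, 0.0]
ft_force: [0.8, -0.0, -0.4]
gripper_width: 0.022
finger_force: 0.0
clock: 4.4
eef_pos: [0.4319, 0.2335, 0.2375]
tcp_rot: [0.707, 0.707, -0.0, -0.0]
ft_force: [-0.2, -0.4, 0.0]
gripper_width: 0.0197
finger_force: 0.0
```

```bash
python3 -c "
from h import *
d,im=grab('wrist','w2.png')
t,a=grab('top'); s,b=grab('side')
A=cv2.resize(a[190:300,95:235],(420,330)); B=cv2.resize(b[60:200,170:330],(377,330))
cv2.imwrite('pics/c3.png',np.hstack([A,B]))"
```

```text
(no output)
```

View pics/c3.png

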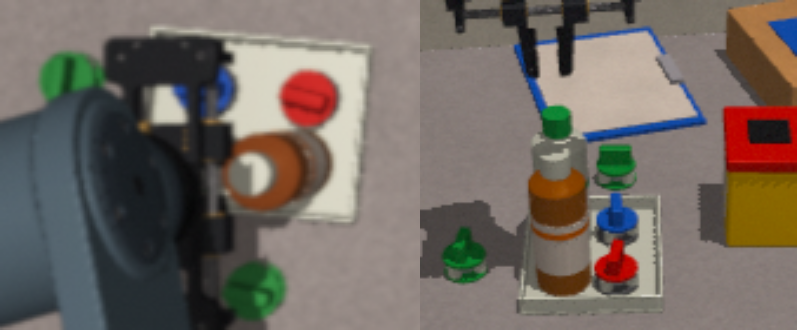

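View pics/w2.png

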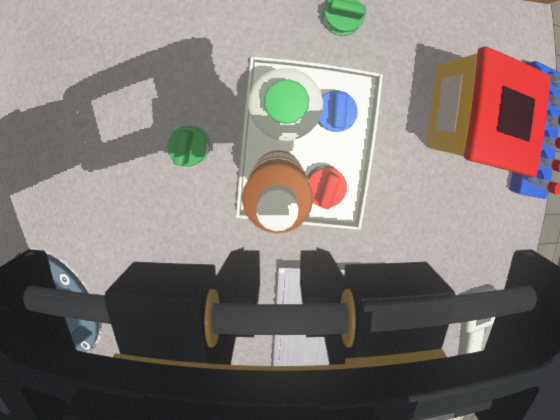

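The fingers closed on nothing: the wrist view shows the amber cap at (277,212) above (at +y of?) the finger line. I'll check the offset numerically.

```bash
python3 -c "
from h import *
W,_=grab('wrist');T,_=grab('top');S,b=grab('side')
X=r.observe()['eef_pos'];print(X)
for n,d in(('top',T),('side',S)): print(n,'tcp at',proj(d,X))
c=np.array(W['R'])@X+np.array(W['t']);th=np.arctan2(np.hypot(c[0],c[1]),c[2]);k=c[:2]/np.hypot(c[0],c[1])*th;print('wrist tcp',k*W['fx']+[W['cx'],W['cy']])
print('wrist amber',plane(W,277,215,.18,True),'white',plane(W,288,102,.18,True),'red rotor',plane(W,327,186,.054,True),'blue',plane(W,341,109,.054,True))
f=lambda u,v:(170+(u-420)/2.356,60+v/2.356)
o1,k1=ray(T,178.4,248)
print('side white cap top',plane(S,*f(556,112),.18),'amber',plane(S,*f(556,147),.18))
"
```

```text
[0.431762   0.23348245 0.2370272 ]
top tcp at (np.float64(171.16125461829782), np.float64(249.6956492306117))
side tcp at (np.float64(225.27167818250024), np.float64(104.92756809627464))
wrist tcp [280.44818047 240.26821853]
wrist amber [0.42906575 0.23257677 0.18      ] white [0.4372994  0.31860959 0.18      ] red rotor [0.48570859 0.23022845 0.054     ] blue [0.49990037 0.31939952 0.054     ]
side white cap top [0.43896954 0.31858055 0.18      ] amber [0.43447644 0.24483928 0.18      ]
```

```bash
python3 -c "
from h import *
S,b=grab('side');T,a=grab('top');W,w=grab('wrist')
X=r.observe()['eef_pos']; print(X)
def fp(d,p):
    c=np.array(d['R'])@p+np.array(d['t']);th=np.arctan2(np.hypot(c[0],c[1]),c[2]);return (c[:2]/np.hypot(c[0],c[1])*th*d['fx']+[d['cx'],d['cy']]).round(1)
for dz in(0,.02,.04,.05):
  p=X+[0,0,dz]; print(dz,[np.round(proj(S,p+[s*.01,0,0]),1).tolist() for s in(-1,1)],fp(W,p+[-.01,.009,0]),fp(W,p+[.01,.009,0]))
for dz in(0,.04):
  print('start',dz,[np.round(proj(S,[.228+s*.044*.396,.528+s*.044*.918,.2+dz]),1).tolist() for s in(-1,1)])
A=cv2.resize(b[60:130,190:270],None,fx=6,fy=6,interpolation=cv2.INTER_CUBIC)
B=cv2.imread('pics/side0.png')[0:75,100:185];B=cv2.resize(B,(310,420*75//75),interpolation=cv2.INTER_CUBIC)
cv2.imwrite('pics/c4.png',np.hstack([A,B]))
"
```

```text
[0.43205137 0.23354657 0.23753474]
0 [[221.3, 105.0], [229.4, 104.4]] [263.4 226.2] [296.7 226.2]
0.02 [[220.6, 97.7], [228.9, 97.2]] [261.6 237.9] [298.5 237.9]
0.04 [[220.0, 90.2], [228.3, 89.7]] [259.4 252.4] [300.7 252.4]
0.05 [[219.6, 86.4], [228.0, 85.9]] [258.1 261. ] [302. 261.]
start 0 [[143.0, 76.4], [156.8, 63.1]]
start 0.04 [[140.3, 63.1], [154.5, 50.1]]
```

View pics/c4.png

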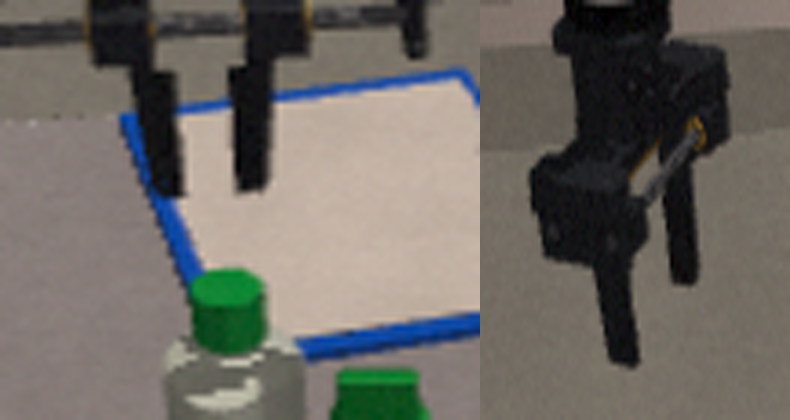

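The fingertips appear at v≈92 in the side view, where the reported TCP projects to v≈105. The start picture and the wrist view show the same gap. So the real tips sit about 36 mm higher than reported, which explains the miss. I'll go 36 mm deeper, in stages, watching the force.

```bash
python3 -m pendant '{"delta_pos":[[0,0,0],[0,0,0],[0,0,0.6],[0,0,0.7],[0,0,0.7],[0,0,0.4],[0,0,0.2],[0,0,0.15]],"delta_rot":[[0,0,0],[0,0,0],[0,0,0],[0,0,0],[0,0,0],[0,0,0],[0,0,0],[0,0,0]],"gripper":[60,60,60,60,60,60,60,60]}' 25
python3 -m pendant '{"delta_pos":[[0,0,0],[0,0,0],[0,0,0],[0,0,0],[0,0,0],[0,0,0]],"delta_rot":[[0,0,0],[0,0,0],[0,0,0],[0,0,0],[0,0,0],[0,0,0]],"gripper":[60,20,20,20,20,20]}'
```

```text
clock: 5.85
eef_pos: [0.4327, 0.2337, 0.1281]
tcp_rot: [0.707, 0.707, 0.0, 0.0]
ft_force: [0.4, 0.1, 0.4]
gripper_width: 0.0598
finger_force: 0.0
clock: 6.6
eef_pos: [0.4322, 0.2337, 0.1281]
tcp_rot: [0.707, 0.707, 0.0, 0.0]
ft_force: [-2.1, -0.4, 3.6]
gripper_width: 0.0331
finger_force: 25.0
```

```bash
python3 -m pendant '{"delta_pos":[[0,0,-0.2],[0,0,-0.5],[0,0,-0.6],[0,0,-0.7],[-0.3,0.08,0],[-0.6,0.17,0],[-0.9,0.26,0],[-0.9,0.26,0]],"delta_rot":[[0,0,0],[0,0,0],[0,0,0],[0,0,0],[0,0,0],[0,0,0],[0,0,0],[0,0,0]],"gripper":[20,20,20,20,20,20,20,20]}' 25
python3 -m pendant '{"delta_pos":[[-0.9,0.26,0],[-0.9,0.26,0],[-0.9,0.26,0],[-0.9,0.26,0],[-0.6,0.17,0],[-0.35,0.1,0],[0,0,0],[0,0,0]],"delta_rot":[[0,0,0],[0,0,0],[0,0,0],[0,0,0],[0,0,0],[0,0,0],[0,0,0],[0,0,0]],"gripper":[20,20,20,20,20,20,20,20]}'
```

```text
clock: 7.6
eef_pos: [0.4622, 0.1238, 0.206]
tcp_rot: [0.707, 0.707, -0.001, -0.001]
ft_force: [-0.0, 0.8, -3.5]
gripper_width: 0.0333
finger_force: 25.0
clock: 8.6
eef_pos: [0.5147, -0.0556, 0.2073]
tcp_rot: [0.707, 0.707, -0.0, -0.001]
ft_force: [-0.6, 0.1, -3.0]
gripper_width: 0.0332
finger_force: 25.0
```

```bash
python3 -m pendant '{"delta_pos":[[0,0,0.5],[0,0,0.6],[0,0,0.5],[0,0,0.25],[0,0,0.08],[0,0,0.04],[0,0,0.02],[0,0,0]],"delta_rot":[[0,0,0],[0,0,0],[0,0,0],[0,0,0],[0,0,0],[0,0,0],[0,0,0],[0,0,0]],"gripper":[20,20,20,20,20,20,20,20]}' 25
```

```text
clock: 9.6
eef_pos: [0.5155, -0.0566, 0.1287]
tcp_rot: [0.707, 0.707, 0.0, 0.0]
ft_force: [-0.1, 0.1, -2.4]
gripper_width: 0.0331
finger_force: 25.0
```

```bash
python3 -m pendant '{"delta_pos":[[0,0,0.03],[0,0,0.015],[0,0,0],[0,0,0],[0,0,0],[0,0,0]],"delta_rot":[[0,0,0],[0,0,0],[0,0,0],[0,0,0],[0,0,0],[0,0,0]],"gripper":[20,20,20,60,60,60]}' 25
python3 -m pendant '{"delta_pos":[[0,0,-0.5],[0,0,-0.8],[0,0,-0.7],[0.8,-0.17,0],[0.95,-0.2,0],[0.95,-0.2,0],[0.95,-0.2,0],[0.95,-0.2,0]],"delta_rot":[[0,0,0],[0,0,0],[0,0,0],[0,0,0],[0,0,0],[0,0,0],[0,0,0],[0,0,0]],"gripper":[60,60,60,60,60,60,60,60]}'
python3 -m pendant '{"delta_pos":[[0.95,-0.2,0],[0.95,-0.2,0],[0.95,-0.2,0],[0.95,-0.2,0],[0.9,-0.16,0],[0,0,0],[0,0,0]],"delta_rot":[[0,0,0],[0,0,0],[0,0,0],[0,0,0],[0,0,0],[0,0,0],[0,0,0]],"gripper":[60,60,60,60,60,60,60]}'
```

```text
clock: 10.35
eef_pos: [0.5153, -0.0564, 0.1264]
tcp_rot: [0.707, 0.707, 0.0, 0.0]
ft_force: [0.7, 0.1, -1.3]
gripper_width: 0.0596
finger_force: 0.0
clock: 11.35
eef_pos: [0.4762, 0.1288, 0.2065]
tcp_rot: [0.707, 0.707, 0.0, 0.0]
ft_force: [0.6, -0.0, 0.7]
gripper_width: 0.06
finger_force: 0.0
clock: 12.22
eef_pos: [0.4382, 0.3151, 0.2062]
tcp_rot: [0.707, 0.707, -0.0, 0.0]
ft_force: [-0.4, -0.4, -0.5]
gripper_width: 0.0603
finger_force: 0.0
```

```bash
python3 -m pendant '{"delta_pos":[[0,0,0.5],[0,0,0.7],[0,0,0.5],[0,0,0.25],[0,0,0],[0,0,0],[0,0,0],[0,0,0]],"delta_rot":[[0,0,0],[0,0,0],[0,0,0],[0,0,0],[0,0,0],[0,0,0],[0,0,0],[0,0,0]],"gripper":[60,60,60,60,60,20,20,20]}' 25
python3 -m pendant '{"delta_pos":[[0,0,0],[0,0,0],[0,0,0]],"delta_rot":[[0,0,0],[0,0,0],[0,0,0]],"gripper":[20,20,20]}'
```

```text
clock: 13.22
eef_pos: [0.4384, 0.3158, 0.129]
tcp_rot: [0.707, 0.707, 0.0, 0.0]
ft_force: [-1.0, 0.2, 3.8]
gripper_width: 0.0332
finger_force: 25.0
clock: 13.6
eef_pos: [0.4385, 0.3159, 0.129]
tcp_rot: [0.707, 0.707, 0.0, 0.0]
ft_force: [-1.9, 0.2, 5.4]
gripper_width: 0.0332
finger_force: 25.0
```

```bash
python3 -m pendant '{"delta_pos":[[0,0,-0.2],[0,0,-0.5],[0,0,-0.6],[0,0,-0.7],[-0.3,0.08,0],[-0.6,0.17,0],[-0.9,0.25,0],[-0.9,0.25,0]],"delta_rot":[[0,0,0],[0,0,0],[0,0,0],[0,0,0],[0,0,0],[0,0,0],[0,0,0],[0,0,0]],"gripper":[20,20,20,20,20,20,20,20]}' 25
python3 -m pendant '{"delta_pos":[[-0.9,0.25,0],[-0.9,0.25,0],[-0.9,0.25,0],[-0.7,0.19,0],[-0.5,0.14,0],[-0.35,0.1,0],[0,0,0],[0,0,0]],"delta_rot":[[0,0,0],[0,0,0],[0,0,0],[0,0,0],[0,0,0],[0,0,0],[0,0,0],[0,0,0]],"gripper":[20,20,20,20,20,20,20,20]}'
python3 -m pendant '{"delta_pos":[[0,0,0.5],[0,0,0.6],[0,0,0.5],[0,0,0.25],[0,0,0.08],[0,0,0.06],[0,0,0.03],[0,0,0]],"delta_rot":[[0,0,0],[0,0,0],[0,0,0],[0,0,0],[0,0,0],[0,0,0],[0,0,0],[0,0,0]],"gripper":[20,20,20,20,20,20,20,20]}'
```

```text
clock: 14.6
eef_pos: [0.4673, 0.2056, 0.2064]
tcp_rot: [0.707, 0.707, -0.001, -0.001]
ft_force: [0.0, 0.5, -2.8]
gripper_width: 0.033
finger_force: 25.0
clock: 15.6
eef_pos: [0.5148, 0.0381, 0.2079]
tcp_rot: [0.707, 0.707, -0.0, -0.0]
ft_force: [0.5, -0.1, -3.2]
gripper_width: 0.0332
finger_force: 25.0
clock: 16.6
eef_pos: [0.5156, 0.0375, 0.1281]
tcp_rot: [0.707, 0.707, 0.0, 0.0]
ft_force: [0.3, 0.6, -1.7]
gripper_width: 0.0331
finger_force: 25.0
```

```bash
python3 -m pendant '{"delta_pos":[[0,0,0.02],[0,0,0],[0,0,0],[0,0,0],[0,0,-0.5],[0,0,-0.7],[0,0,-0.8],[0.6,-0.03,0]],"delta_rot":[[0,0,0],[0,0,0],[0,0,0],[0,0,0],[0,0,0],[0,0,0],[0,0,0],[0,0,0]],"gripper":[20,60,60,60,60,60,60,60]}' 25
python3 -m pendant '{"delta_pos":[[0.9,-0.05,0],[0.9,-0.05,0],[0.9,-0.05,0],[0.9,-0.05,0],[0.9,-0.05,0],[0.9,-0.05,0],[0.9,-0.03,0],[0,0,0]],"delta_rot":[[0,0,0],[0,0,0],[0,0,0],[0,0,0],[0,0,0],[0,0,0],[0,0,0],[0,0,0]],"gripper":[60,60,60,60,60,60,60,50]}'
python3 -c "
from h import *
W,w=grab('wrist','w5.png');T,a=grab('top');S,b=grab('side')
cv2.imwrite('pics/c5.png',np.hstack([w,cv2.resize(a[150:290,100:350],None,fx=.95,fy=1)[:, :240].repeat(1,0).repeat(1,1) if 0 else cv2.resize(b[80:290,150:310],(240,420))]))
print(r.observe()['eef_pos'])
"
```

```text
clock: 17.6
eef_pos: [0.5162, 0.0607, 0.2099]
tcp_rot: [0.708, 0.706, 0.002, 0.002]
ft_force: [-0.3, -0.3, -1.0]
gripper_width: 0.0599
finger_force: 0.0
clock: 18.6
eef_pos: [0.5004, 0.3155, 0.2065]
tcp_rot: [0.706, 0.708, -0.0, -0.0]
ft_force: [0.6, -0.7, 0.2]
gripper_width: 0.0516
finger_force: 0.0
[0.50095521 0.31284617 0.20655544]
```

View pics/c5.png

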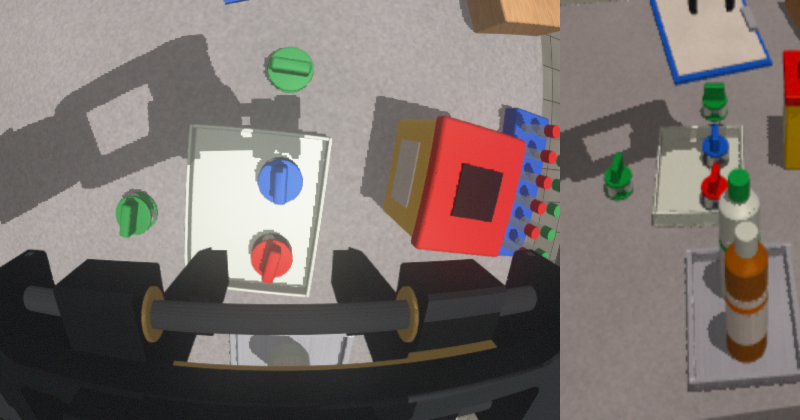

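Both bottles stand upright in the steel tray. The wrist view shows the blue rotor at (280,180) and the red at (271,257).

```bash
python3 -c "
from h import *
W,w=grab('wrist');h=cv2.cvtColor(w,cv2.COLOR_BGR2HSV);H,s,v=cv2.split(h)
for n,m,(u0,v0) in(('blue',(H>105)&(H<125)&(s>120)&(v>60),(280,180)),('red',((H<6)|(H>173))&(s>140)&(v>70),(271,257))):
    k,l,st,c=cv2.connectedComponentsWithStats(m.astype(np.uint8));i=l[v0,u0]
    ys,xs=np.where(l==i);(cx,cy),rad=cv2.minEnclosingCircle(np.c_[xs,ys].astype(np.float32))
    print(n,cx,cy,rad,plane(W,cx,cy,.03,True).round(4),c[i],plane(W,*c[i],.03,True).round(4))
"

```

```text
blue 279.4773864746094 178.51480102539062 21.946870803833008 [0.5004 0.3193 0.03  ] [280.79948805 180.42832765] [0.5019 0.3171 0.03  ]
red 270.7409362792969 258.752685546875 21.57422637939453 [0.4897 0.2209 0.03  ] [271.48442211 258.75075377] [0.4906 0.2209 0.03  ]
```

```bash
python3 -m pendant '{"delta_pos":[[0.04,0,0.6],[0.04,0,0.9],[0,0,0.9],[0,0,0.9],[0,0,0.7],[0,0,0.5],[0,0,0.3],[0,0,0]],"delta_rot":[[0,0,0],[0,0,0],[0,0,0],[0,0,0],[0,0,0],[0,0,0],[0,0,0],[0,0,0]],"gripper":[45,45,45,45,45,45,45,45]}' 20
python3 -c "
from h import *
W,w=grab('wrist');S,b=grab('side')
cv2.imwrite('pics/c6.png',np.hstack([cv2.resize(w[60:340,180:420],(400,467)),cv2.resize(b[95:190,205:285],(393,467),interpolation=cv2.INTER_CUBIC)]))"
```

```text
clock: 19.8
eef_pos: [0.5008, 0.3164, 0.0144]
tcp_rot: [0.707, 0.707, -0.0, -0.0]
ft_force: [-0.3, -0.4, -0.0]
gripper_width: 0.0449
finger_force: 0.0
```

View pics/c6.png

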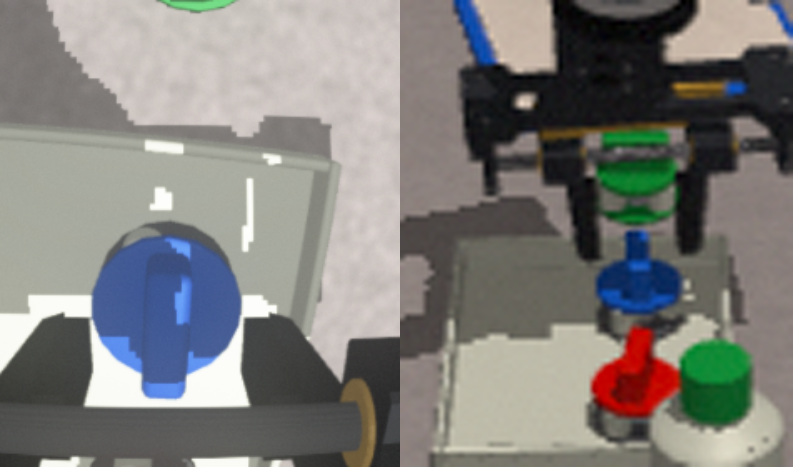

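```bash
python3 -c "
from h import *
W,w=grab('wrist')
c=lambda u,v:(180+u*.6,60+v*.6)
for p in((166,252),(165,398)): print('bar end',plane(W,*c(*p),.054,True).round(4))
for p in((93,305),(241,305)): print('disc edge',plane(W,*c(*p),.03,True).round(4))
print('disc far',plane(W,*c(166,236),.03,True).round(4), 'finger tip front',plane(W,*c(40,318),.05,True).round(4),plane(W,*c(295,318),.05,True).round(4))
S,b=grab('side');p=(205+588/4.913,95+255/4.916);print(p,proj(S,[.478,.3164,.0144]),proj(S,[.478,.3164,.0504]))
"
```

```text
bar end [0.5016 0.3461 0.054 ]
bar end [0.5013 0.2986 0.054 ]
disc edge [0.4768 0.3206 0.03  ]
disc edge [0.5271 0.3206 0.03  ]
disc far [0.5016 0.3448 0.03  ] finger tip front [0.4629 0.324  0.05  ] [0.5413 0.3239 0.05  ]
(324.682475066151, 146.8714401952807) (np.float64(245.27222606773415), np.float64(157.4533622056768)) (np.float64(244.68855770135787), np.float64(147.16008774659036))
```

```bash
python3 -m pendant '{"delta_pos":[[0.07,0,0.1],[0,0,0.14],[0,0,0.1],[0,0,0],[0,0,0],[0,0,0],[0,0,0]],"delta_rot":[[0,0,0],[0,0,0],[0,0,0],[0,0,0],[0,0,0],[0,0,0],[0,0,0]],"gripper":[45,45,45,5,5,5,5]}' 25
python3 -m pendant '{"delta_pos":[[0,0,-0.1],[0,0,-0.3],[0,0,-0.7],[0,0,-0.9],[0,0,-0.9],[0,0,-0.9],[0,0,-0.9],[0,0,-0.3]],"delta_rot":[[0,0,0],[0,0,0],[0,0,0],[0,0,0],[0,0,0],[0,0,0],[0,0,0],[0,0,0]],"gripper":[5,5,5,5,5,5,5,5]}'
```

```text
clock: 20.88
eef_pos: [0.5011, 0.3196, 0.0014]
tcp_rot: [0.707, 0.707, 0.0, 0.0]
ft_force: [0.0, 0.3, 0.6]
gripper_width: 0.0138
finger_force: 25.0
clock: 21.88
eef_pos: [0.5024, 0.3201, 0.2047]
tcp_rot: [0.707, 0.707, 0.002, 0.001]
ft_force: [0.1, 0.4, -1.4]
gripper_width: 0.0139
finger_force: 24.9
```

```bash
python3 -m pendant '{"delta_pos":[[-0.4,0,-0.5],[-0.7,0,-0.1],[-0.95,0,0],[-0.95,0,0],[-0.95,0,0],[-0.95,0,0],[-0.95,0,0],[-0.95,0,0]],"delta_rot":[[0,0,0],[0,0,0],[0,0,0],[0,0,0],[0,0,0],[0,0,0],[0,0,0],[0,0,0]],"gripper":[5,5,5,5,5,5,5,5]}'
python3 -m pendant '{"delta_pos":[[-0.95,0.03,0],[-0.95,0.03,0],[-0.95,0.03,0],[-0.95,0.03,0],[-0.95,0.03,0],[-0.95,0.03,0],[-0.95,0.03,0],[-0.95,0.03,0]],"delta_rot":[[0,0,0],[0,0,0],[0,0,0],[0,0,0],[0,0,0],[0,0,0],[0,0,0],[0,0,0]],"gripper":[5,5,5,5,5,5,5,5]}'
python3 -m pendant '{"delta_pos":[[-0.95,0.03,0],[-0.95,0.03,0],[-0.95,0.03,0],[-0.6,0.03,0],[-0.35,0,0],[0,0,0],[0,0,0],[0,0,0]],"delta_rot":[[0,0,0],[0,0,0],[0,0,0],[0,0,0],[0,0,0],[0,0,0],[0,0,0],[0,0,0]],"gripper":[5,5,5,5,5,5,5,5]}'
```

```text
clock: 22.88
eef_pos: [0.4997, 0.0456, 0.2246]
tcp_rot: [0.707, 0.707, -0.001, -0.001]
ft_force: [0.2, 0.3, -2.5]
gripper_width: 0.0136
finger_force: 25.0
clock: 23.88
eef_pos: [0.5089, -0.2579, 0.2245]
tcp_rot: [0.707, 0.707, -0.0, -0.001]
ft_force: [-0.0, -0.1, -1.4]
gripper_width: 0.0137
finger_force: 24.9
clock: 24.88
eef_pos: [0.5153, -0.4074, 0.2254]
tcp_rot: [0.707, 0.707, 0.0, -0.0]
ft_force: [0.2, -0.1, -1.8]
gripper_width: 0.014
finger_force: 24.9
```

```bash
python3 -m pendant '{"delta_pos":[[-0.59,-0.06,0.3],[0,0,0.8],[0,0,0.9],[0,0,0.9],[0,0,0.6],[0,0,0.25],[0,0,0],[0,0,0]],"delta_rot":[[0,0,0],[0,0,0],[0,0,0],[0,0,0],[0,0,0],[0,0,0],[0,0,0],[0,0,0]],"gripper":[5,5,5,5,5,5,5,5]}'
python3 -c "
from h import *
W,w=grab('wrist');S,b=grab('side');
cv2.imwrite('pics/c7.png',np.hstack([cv2.resize(w[60:340,160:400],(400,467)),cv2.resize(b[300:420,240:340],(389,467),interpolation=cv2.INTER_CUBIC)]))"
```

```text
clock: 25.88
eef_pos: [0.5132, -0.433, 0.0766]
tcp_rot: [0.707, 0.707, -0.0, 0.001]
ft_force: [0.5, 0.0, -1.3]
gripper_width: 0.0141
finger_force: 24.9
```

View pics/c7.png

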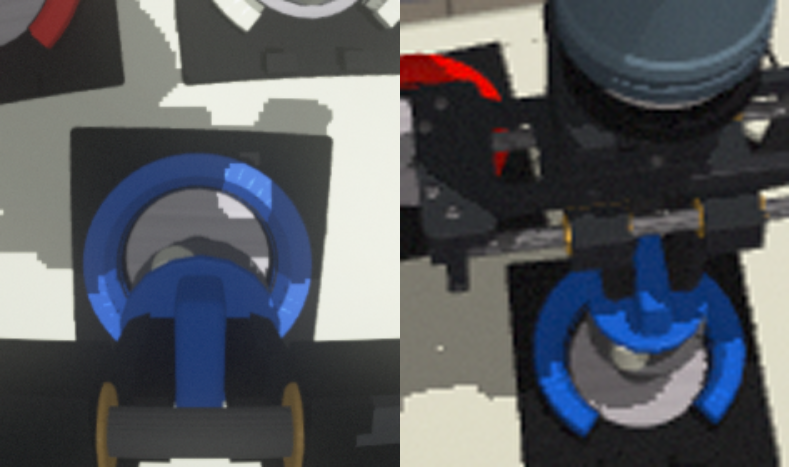

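The rotor is centred over the blue well in x (wrist crop: bar 200, rim centre 198). I'll lower it gently.

```bash
python3 -m pendant '{"delta_pos":[[0.05,0,0.2],[0,0,0.25],[0,0,0.2],[0,0,0.15],[0,0,0.1],[0,0,0.07],[0,0,0.03],[0,0,0]],"delta_rot":[[0,0,0],[0,0,0],[0,0,0],[0,0,0],[0,0,0],[0,0,0],[0,0,0],[0,0,0]],"gripper":[5,5,5,5,5,5,5,5]}'
```

```text
clock: 26.98
eef_pos: [0.5127, -0.4302, 0.0354]
tcp_rot: [0.707, 0.707, -0.0, 0.0]
ft_force: [-0.2, 0.1, -1.4]
gripper_width: 0.0139
finger_force: 24.9
```

Near the floor but not in contact yet, so I step down a little more.

```bash
python3 -m pendant '{"delta_pos":[[0,0,0.03],[0,0,0.03],[0,0,0]],"delta_rot":[[0,0,0],[0,0,0],[0,0,0]],"gripper":[5,5,5]}'
```

```text
clock: 27.35
eef_pos: [0.5128, -0.4302, 0.0334]
tcp_rot: [0.707, 0.707, -0.0, 0.0]
ft_force: [-1.0, 0.7, 3.2]
gripper_width: 0.014
finger_force: 24.9
```

```bash
python3 -m pendant '{"delta_pos":[[0,0,0],[0,0,0],[0,0,-0.3],[0,0,-0.9],[0,0,-0.9],[0,0,-0.9],[0,0,-0.9],[0,0,-0.6]],"delta_rot":[[0,0,0],[0,0,0],[0,0,0],[0,0,0],[0,0,0],[0,0,0],[0,0,0],[0,0,0]],"gripper":[45,45,45,45,45,45,45,45]}'
python3 -m pendant '{"delta_pos":[[0.9,-0.03,0],[0.95,-0.03,0],[0.95,-0.03,0],[0.95,-0.03,0],[0.95,-0.03,0],[0.95,-0.03,0],[0.95,-0.03,0],[0.95,-0.03,0]],"delta_rot":[[0,0,0],[0,0,0],[0,0,0],[0,0,0],[0,0,0],[0,0,0],[0,0,0],[0,0,0]],"gripper":[45,45,45,45,45,45,45,45]}'
python3 -m pendant '{"delta_pos":[[0.95,-0.03,0],[0.95,-0.03,0],[0.95,-0.03,0],[0.95,-0.03,0],[0.95,-0.03,0],[0.95,-0.03,0],[0.95,-0.03,0],[0.95,-0.03,0]],"delta_rot":[[0,0,0],[0,0,0],[0,0,0],[0,0,0],[0,0,0],[0,0,0],[0,0,0],[0,0,0]],"gripper":[45,45,45,45,45,45,45,45]}'
python3 -m pendant '{"delta_pos":[[0.95,-0.03,0],[0.2,0,0],[0,0,0],[0,0,0]],"delta_rot":[[0,0,0],[0,0,0.128],[0,0,0.128],[0,0,0]],"gripper":[45,45,45,45]}'
```

```text
clock: 28.35
eef_pos: [0.5132, -0.4307, 0.2162]
tcp_rot: [0.707, 0.707, -0.0, 0.002]
ft_force: [0.5, 0.1, -0.4]
gripper_width: 0.0452
finger_force: 0.0
clock: 29.35
eef_pos: [0.5033, -0.127, 0.2139]
tcp_rot: [0.707, 0.707, 0.0, 0.001]
ft_force: [-0.6, 0.7, -0.2]
gripper_width: 0.0446
finger_force: 0.0
clock: 30.35
eef_pos: [0.4938, 0.1773, 0.2139]
tcp_rot: [0.707, 0.707, 0.001, 0.001]
ft_force: [0.0, -0.3, -0.5]
gripper_width: 0.045
finger_force: 0.0
clock: 30.85
eef_pos: [0.4927, 0.2222, 0.2136]
tcp_rot: [0.795, 0.607, 0.0, 0.0]
ft_force: [0.3, 0.7, 0.0]
gripper_width: 0.0451
finger_force: 0.0
```

```bash
python3 -m pendant '{"delta_pos":[[-0.08,-0.05,0.6],[0,0,0.9],[0,0,0.9],[0,0,0.9],[0,0,0.7],[0,0,0.5],[0,0,0.4],[0,0,0]],"delta_rot":[[0,0,0],[0,0,0],[0,0,0],[0,0,0],[0,0,0],[0,0,0],[0,0,0],[0,0,0]],"gripper":[45,45,45,45,45,45,45,45]}' 25
python3 -c "
from h import *
W,w=grab('wrist');cv2.imwrite('pics/c8.png',cv2.resize(w[100:340,160:400],(600,600)))
T,a=grab('top')"
```

```text
clock: 31.85
eef_pos: [0.489, 0.2191, 0.016]
tcp_rot: [0.795, 0.606, -0.001, -0.0]
ft_force: [-0.1, -0.5, 0.1]
gripper_width: 0.0449
finger_force: 0.0
```

View pics/c8.png

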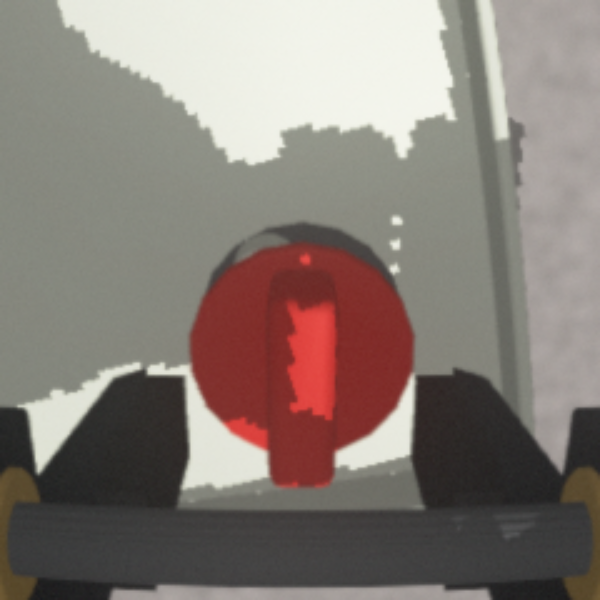

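Bar (302) is centred and parallel between the fingers (188–413). The rotor sits about 4 mm farther along tool x.

```bash
python3 -m pendant '{"delta_pos":[[0.11,0,0.1],[0,0,0.15],[0,0,0.12],[0,0,0],[0,0,0],[0,0,0],[0,0,0]],"delta_rot":[[0,0,0],[0,0,0],[0,0,0],[0,0,0],[0,0,0],[0,0,0],[0,0,0]],"gripper":[45,45,45,5,5,5,5]}' 25
python3 -m pendant '{"delta_pos":[[0,0,-0.1],[0,0,-0.3],[0,0,-0.7],[0,0,-0.9],[0,0,-0.9],[0,0,-0.9],[0,0,-0.9],[0,0,-0.9]],"delta_rot":[[0,0,0],[0,0,0],[0,0,0],[0,0,0],[0,0,0],[0,0,-0.128],[0,0,-0.128],[0,0,0]],"gripper":[5,5,5,5,5,5,5,5]}'
```

```text
clock: 32.83
eef_pos: [0.491, 0.2237, 0.0022]
tcp_rot: [0.795, 0.606, 0.0, 0.0]
ft_force: [-0.0, -0.9, 0.0]
gripper_width: 0.0137
finger_force: 25.0
clock: 33.83
eef_pos: [0.4906, 0.2236, 0.228]
tcp_rot: [0.707, 0.707, 0.0, 0.0]
ft_force: [0.3, 0.4, -2.6]
gripper_width: 0.0133
finger_force: 25.0
```

```bash
python3 -m pendant '{"delta_pos":[[-0.5,0,0],[-0.8,0,0],[-0.95,-0.1,0],[-0.95,-0.1,0],[-0.95,-0.1,0],[-0.95,-0.1,0],[-0.95,-0.1,0],[-0.95,-0.1,0]],"delta_rot":[[0,0,0],[0,0,0],[0,0,0],[0,0,0],[0,0,0],[0,0,0],[0,0,0],[0,0,0]],"gripper":[5,5,5,5,5,5,5,5]}'
python3 -m pendant '{"delta_pos":[[-0.95,-0.2,0],[-0.95,-0.2,0],[-0.95,-0.2,0],[-0.95,-0.2,0],[-0.95,-0.2,0],[-0.95,-0.12,0],[-0.53,0,0],[0,0,0]],"delta_rot":[[0,0,0],[0,0,0],[0,0,0],[0,0,0],[0,0,0],[0,0,0],[0,0,0],[0,0,0]],"gripper":[5,5,5,5,5,5,5,5]}'
python3 -m pendant '{"delta_pos":[[0,0,0.3],[0,0,0.8],[0,0,0.9],[0,0,0.9],[0,0,0.6],[0,0,0.25],[0,0,0],[0,0,0]],"delta_rot":[[0,0,0],[0,0,0],[0,0,0],[0,0,0],[0,0,0],[0,0,0],[0,0,0],[0,0,0]],"gripper":[5,5,5,5,5,5,5,5]}'
```

```text
clock: 34.83
eef_pos: [0.4664, -0.0575, 0.2269]
tcp_rot: [0.707, 0.707, 0.0, 0.0]
ft_force: [1.0, -0.1, -2.6]
gripper_width: 0.0138
finger_force: 25.0
clock: 35.83
eef_pos: [0.4218, -0.3063, 0.2262]
tcp_rot: [0.708, 0.706, 0.0, -0.0]
ft_force: [-0.2, 0.7, -2.6]
gripper_width: 0.0135
finger_force: 25.0
clock: 36.83
eef_pos: [0.4226, -0.3059, 0.0771]
tcp_rot: [0.707, 0.707, -0.0, 0.001]
ft_force: [0.6, -0.6, -1.8]
gripper_width: 0.0142
finger_force: 25.0
```

```bash
python3 -m pendant '{"delta_pos":[[0,0,0.2],[0,0,0.25],[0,0,0.2],[0,0,0.15],[0,0,0.1],[0,0,0.1],[0,0,0.04],[0,0,0]],"delta_rot":[[0,0,0],[0,0,0],[0,0,0],[0,0,0],[0,0,0],[0,0,0],[0,0,0],[0,0,0]],"gripper":[5,5,5,5,5,5,5,5]}'
python3 -m pendant '{"delta_pos":[[0,0,0.03],[0,0,0]],"delta_rot":[[0,0,0],[0,0,0]],"gripper":[5,5]}'
```

```text
clock: 37.83
eef_pos: [0.4219, -0.3056, 0.0345]
tcp_rot: [0.707, 0.707, -0.0, 0.0]
ft_force: [0.8, -0.6, -2.5]
gripper_width: 0.014
finger_force: 25.0
clock: 38.08
eef_pos: [0.4221, -0.3058, 0.0341]
tcp_rot: [0.707, 0.707, -0.0, 0.0]
ft_force: [-1.8, 2.3, 5.1]
gripper_width: 0.014
finger_force: 25.0
```

Contact. Release, rise, and check the wells.

```bash
python3 -m pendant '{"delta_pos":[[0,0,0],[0,0,0],[0,0,-0.3],[0,0,-0.9],[0,0,-0.9],[0,0,-0.9],[0,0,-0.9],[0,0,-0.6]],"delta_rot":[[0,0,0],[0,0,0],[0,0,0],[0,0,0],[0,0,0],[0,0,0],[0,0,0],[0,0,0]],"gripper":[45,45,45,45,45,45,45,45]}'
python3 -m pendant '{"delta_pos":[[0.9,0.2,0],[0.95,0.3,0],[0.95,0.35,0],[0.95,0.35,0],[0.95,0.35,0],[0.9,0.35,0],[0.5,0.35,0],[0,0,0]],"delta_rot":[[0,0,0],[0,0,0],[0,0,0],[0,0,0],[0,0,0],[0,0,0],[0,0,0],[0,0,0]],"gripper":[60,60,60,60,60,60,60,60]}'
python3 -c "
from h import *
T,a=grab('top');S,b=grab('side')
cv2.imwrite('pics/c9.png',np.hstack([cv2.resize(a[160:280,350:470],(400,400),interpolation=cv2.INTER_CUBIC),cv2.resize(b[180:420,150:390],(400,400),interpolation=cv2.INTER_CUBIC)]))"
```

```text
clock: 39.08
eef_pos: [0.4224, -0.306, 0.2162]
tcp_rot: [0.707, 0.707, -0.0, 0.002]
ft_force: [-0.6, 0.1, 0.6]
gripper_width: 0.0448
finger_force: 0.0
clock: 40.08
eef_pos: [0.5125, -0.0603, 0.214]
tcp_rot: [0.706, 0.708, 0.0, 0.0]
ft_force: [0.3, 0.2, 0.0]
gripper_width: 0.0597
finger_force: 0.0
```

View pics/c9.png

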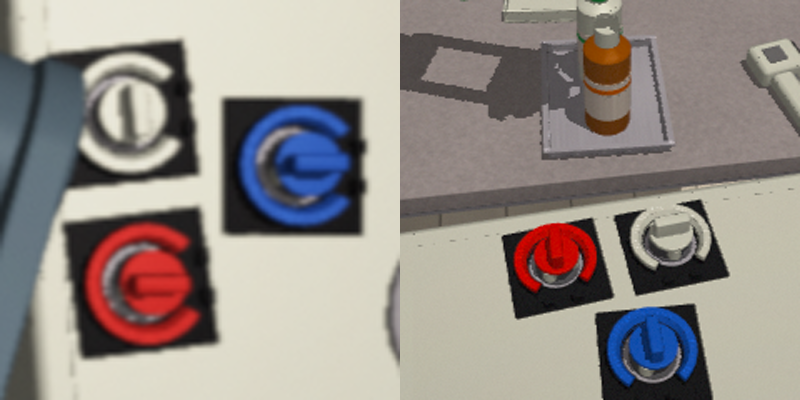

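```bash
python3 -c "
from h import *
T,a=grab('top');S,b=grab('side')
f=lambda u,v:(350+u*.3,160+v*.3)
for n,c,P in(('blue',(312,160),(.5129,-.4308)),('red',(156,286),(.4222,-.3057)),('white ref disc',(133,115),(0,0))):
  print(n,plane(T,*f(*c),.064).round(4),P)
print('whitewell',plane(T,*f(128,120),.053).round(4))
for n,P in(('blue',(.5129,-.4308)),('red',(.4222,-.3057))): print('expected disc px',(np.array(proj(T,[*P,.064]))-[350,160])/.3)
g=lambda im,x0,y0,x1,y1:cv2.resize(im[y0:y1,x0:x1],(400,400),interpolation=cv2.INTER_CUBIC)
cv2.imwrite('pics/c10.png',np.hstack([g(a,418,190,458,230),g(a,372,225,412,265)]))"
```

```text
blue [ 0.517  -0.4337  0.064 ] (0.5129, -0.4308)
red [ 0.4208 -0.3088  0.064 ] (0.4222, -0.3057)
white ref disc [ 0.5554 -0.2955  0.064 ] (0, 0)
whitewell [ 0.5523 -0.2945  0.053 ]
expected disc px [308.50700409 165.27883344]
expected disc px [151.97697537 284.31759677]
```

View pics/c10.png

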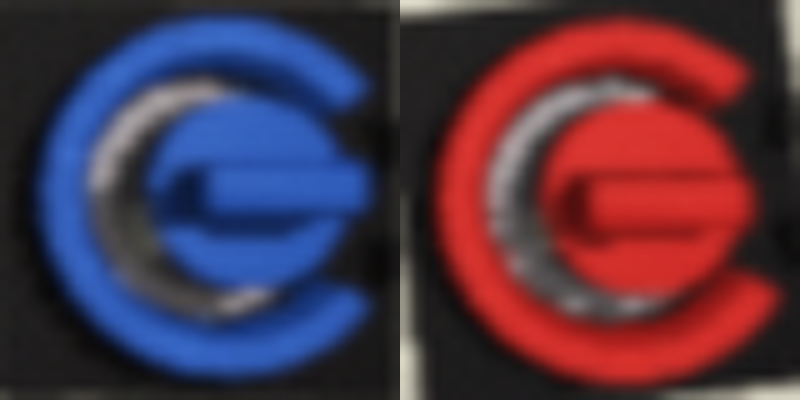

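Both rotors look level and centred in their wells: the disc centres fall within about 2 mm of the expected pixels. Bottles back now, white first so that its path stays free.

```bash
python3 -m pendant '{"delta_pos":[[0.8,0.04,0],[0.8,0.04,0],[0.8,0,0],[0,0,0],[0,0,0.5],[0,0,0.8],[0,0,0.6],[0,0,0.25]],"delta_rot":[[0,0,0],[0,0,0],[0,0,0],[0,0,0],[0,0,0],[0,0,0],[0,0,0],[0,0,0]],"gripper":[60,60,60,60,60,60,60,60]}'
python3 -m pendant '{"delta_pos":[[0,0,0],[0,0,0],[0,0,0],[0,0,0],[0,0,0]],"delta_rot":[[0,0,0],[0,0,0],[0,0,0],[0,0,0],[0,0,0]],"gripper":[20,20,20,20,20]}' 25
```

```text
clock: 41.28
eef_pos: [0.5143, 0.0331, 0.1258]
tcp_rot: [0.708, 0.706, -0.001, -0.001]
ft_force: [-0.3, -0.0, 0.2]
gripper_width: 0.0601
finger_force: 0.0
clock: 41.9
eef_pos: [0.5159, 0.0344, 0.1283]
tcp_rot: [0.707, 0.707, 0.0, 0.001]
ft_force: [-1.7, -0.7, 6.2]
gripper_width: 0.0332
finger_force: 25.0
```

```bash
python3 -m pendant '{"delta_pos":[[0,0,-0.2],[0,0,-0.5],[0,0,-0.6],[0,0,-0.7],[0.3,-0.08,0],[0.6,-0.17,0],[0.9,-0.25,0],[0.9,-0.25,0]],"delta_rot":[[0,0,0],[0,0,0],[0,0,0],[0,0,0],[0,0,0],[0,0,0],[0,0,0],[0,0,0]],"gripper":[20,20,20,20,20,20,20,20]}'
python3 -m pendant '{"delta_pos":[[0.9,-0.25,0],[0.9,-0.25,0],[0.9,-0.25,0],[0.7,-0.2,0],[0.5,-0.14,0],[0.35,-0.1,0],[0,0,0],[0,0,0]],"delta_rot":[[0,0,0],[0,0,0],[0,0,0],[0,0,0],[0,0,0],[0,0,0],[0,0,0],[0,0,0]],"gripper":[20,20,20,20,20,20,20,20]}'
```

```text
clock: 42.9
eef_pos: [0.4835, 0.144, 0.2053]
tcp_rot: [0.707, 0.707, -0.001, -0.001]
ft_force: [0.7, -0.1, -2.2]
gripper_width: 0.0328
finger_force: 25.0
clock: 43.9
eef_pos: [0.4377, 0.3119, 0.2068]
tcp_rot: [0.707, 0.707, -0.0, 0.0]
ft_force: [-1.0, 0.6, -3.0]
gripper_width: 0.0335
finger_force: 25.0
```

```bash
python3 -m pendant '{"delta_pos":[[0.02,0,0.5],[0,0,0.6],[0,0,0.5],[0,0,0.25],[0,0,0.06],[0,0,0.03],[0,0,0]],"delta_rot":[[0,0,0],[0,0,0],[0,0,0],[0,0,0],[0,0,0],[0,0,0],[0,0,0]],"gripper":[20,20,20,20,20,20,20]}'
```

```text
clock: 44.78
eef_pos: [0.4383, 0.3135, 0.1304]
tcp_rot: [0.707, 0.707, 0.001, 0.0]
ft_force: [-0.5, -0.2, -3.2]
gripper_width: 0.0327
finger_force: 25.0
```

```bash
python3 -m pendant '{"delta_pos":[[0,0,0.02],[0,0,0.015],[0,0,0],[0,0,0],[0,0,0],[0,0,0]],"delta_rot":[[0,0,0],[0,0,0],[0,0,0],[0,0,0],[0,0,0],[0,0,0]],"gripper":[20,20,20,60,60,60]}'
python3 -m pendant '{"delta_pos":[[0,0,-0.5],[0,0,-0.8],[0,0,-0.7],[-0.8,0.17,0],[-0.95,0.2,0],[-0.95,0.2,0],[-0.95,0.2,0],[-0.95,0.2,0]],"delta_rot":[[0,0,0],[0,0,0],[0,0,0],[0,0,0],[0,0,0],[0,0,0],[0,0,0],[0,0,0]],"gripper":[60,60,60,60,60,60,60,60]}'
python3 -m pendant '{"delta_pos":[[-0.95,0.2,0],[-0.95,0.2,0],[-0.95,0.2,0],[-0.95,0.2,0],[-0.85,0.16,0],[0,0,0],[0,0,0]],"delta_rot":[[0,0,0],[0,0,0],[0,0,0],[0,0,0],[0,0,0],[0,0,0],[0,0,0]],"gripper":[60,60,60,60,60,60,60]}'
```

```text
clock: 45.52
eef_pos: [0.4377, 0.3132, 0.128]
tcp_rot: [0.707, 0.707, -0.0, -0.0]
ft_force: [-0.3, 0.7, 0.0]
gripper_width: 0.0594
finger_force: 0.0
clock: 46.52
eef_pos: [0.4766, 0.128, 0.2082]
tcp_rot: [0.707, 0.707, 0.0, 0.0]
ft_force: [0.5, 0.1, 0.1]
gripper_width: 0.06
finger_force: 0.0
clock: 47.4
eef_pos: [0.5145, -0.0562, 0.208]
tcp_rot: [0.707, 0.707, 0.0, -0.0]
ft_force: [0.4, 0.0, -0.6]
gripper_width: 0.0598
finger_force: 0.0
```

```bash
python3 -m pendant '{"delta_pos":[[0,0,0.5],[0,0.02,0.7],[0,0,0.5],[0,0,0.3],[0,0,0],[0,0,0],[0,0,0],[0,0,0]],"delta_rot":[[0,0,0],[0,0,0],[0,0,0],[0,0,0],[0,0,0],[0,0,0],[0,0,0],[0,0,0]],"gripper":[60,60,60,60,60,20,20,20]}' 25
python3 -m pendant '{"delta_pos":[[0,0,0],[0,0,0],[0,0,0],[0,0,-0.2],[0,0,-0.5],[0,0,-0.6],[0,0,-0.7],[0,0,0]],"delta_rot":[[0,0,0],[0,0,0],[0,0,0],[0,0,0],[0,0,0],[0,0,0],[0,0,0],[0,0,0]],"gripper":[20,20,20,20,20,20,20,20]}'
python3 -m pendant '{"delta_pos":[[0.3,-0.08,0],[0.6,-0.17,0],[0.9,-0.26,0],[0.9,-0.26,0],[0.9,-0.26,0],[0.9,-0.26,0],[0.9,-0.26,0],[0.9,-0.26,0]],"delta_rot":[[0,0,0],[0,0,0],[0,0,0],[0,0,0],[0,0,0],[0,0,0],[0,0,0],[0,0,0]],"gripper":[20,20,20,20,20,20,20,20]}'
python3 -m pendant '{"delta_pos":[[0.6,-0.17,0],[0.35,-0.1,0],[0,0,0],[0,0,0]],"delta_rot":[[0,0,0],[0,0,0],[0,0,0],[0,0,0]],"gripper":[20,20,20,20]}'
```

```text
clock: 48.4
eef_pos: [0.5158, -0.0569, 0.1288]
tcp_rot: [0.707, 0.707, 0.0, 0.0]
ft_force: [-1.7, 0.1, 3.3]
gripper_width: 0.0331
finger_force: 25.0
clock: 49.4
eef_pos: [0.5169, -0.0571, 0.21]
tcp_rot: [0.707, 0.707, 0.001, 0.002]
ft_force: [1.2, -0.5, -4.8]
gripper_width: 0.0333
finger_force: 25.0
clock: 50.4
eef_pos: [0.4411, 0.1968, 0.2063]
tcp_rot: [0.707, 0.707, -0.001, -0.001]
ft_force: [1.1, -0.2, -3.7]
gripper_width: 0.0332
finger_force: 25.0
clock: 50.9
eef_pos: [0.4325, 0.2325, 0.2078]
tcp_rot: [0.707, 0.707, -0.001, 0.0]
ft_force: [0.7, -0.0, -3.5]
gripper_width: 0.0336
finger_force: 25.0
```

```bash
python3 -m pendant '{"delta_pos":[[0.02,0,0.5],[0,0,0.6],[0,0,0.5],[0,0,0.25],[0,0,0.06],[0,0,0.03],[0,0,0.02],[0,0,0]],"delta_rot":[[0,0,0],[0,0,0],[0,0,0],[0,0,0],[0,0,0],[0,0,0],[0,0,0],[0,0,0]],"gripper":[20,20,20,20,20,20,20,20]}'
python3 -m pendant '{"delta_pos":[[0,0,0.015],[0,0,0]],"delta_rot":[[0,0,0],[0,0,0]],"gripper":[20,20]}'
```

```text
clock: 51.9
eef_pos: [0.4328, 0.2342, 0.1303]
tcp_rot: [0.707, 0.707, 0.0, 0.0]
ft_force: [0.5, -0.2, -3.5]
gripper_width: 0.0331
finger_force: 25.0
clock: 52.15
eef_pos: [0.433, 0.2343, 0.1299]
tcp_rot: [0.707, 0.707, 0.0, 0.0]
ft_force: [-1.5, 0.5, 0.9]
gripper_width: 0.0334
finger_force: 25.0
```

Touchdown. Release, rise clear and move away, then a final look.

```bash
python3 -m pendant '{"delta_pos":[[0,0,0.01],[0,0,0],[0,0,0],[0,0,0],[0,0,-0.5],[0,0,-0.8],[0,0,-0.9],[0,0,-0.5]],"delta_rot":[[0,0,0],[0,0,0],[0,0,0],[0,0,0],[0,0,0],[0,0,0],[0,0,0],[0,0,0]],"gripper":[20,60,60,60,60,60,60,60]}'
python3 -m pendant '{"delta_pos":[[-0.9,-0.3,0],[-0.9,-0.3,0],[-0.9,-0.3,0],[-0.9,-0.3,0],[-0.9,-0.3,0],[-0.9,-0.3,0],[0,0,0],[0,0,0]],"delta_rot":[[0,0,0],[0,0,0],[0,0,0],[0,0,0],[0,0,0],[0,0,0],[0,0,0],[0,0,0]],"gripper":[60,60,60,60,60,60,60,60]}'
python3 -c "
from h import *
T,a=grab('top','end.png');S,b=grab('side')
cv2.imwrite('pics/c11.png',np.hstack([a[80:300,95:475],b[90:420,170:390][:220]]))
o=cv2.imread('pics/top0.png');g=lambda i:cv2.connectedComponentsWithStats(((lambda H,s,v:(H>50)&(H<75)&(s>120)&(v>50))(*cv2.split(cv2.cvtColor(i,cv2.COLOR_BGR2HSV)))).astype(np.uint8))
for i in(o,a):
  n,l,st,c=g(i); print([x.round(1).tolist() for x,s in zip(c[1:],st[1:]) if s[4]>100])
m=lambda i:cv2.moments((((lambda H,s,v:(H>=5)&(H<18)&(s>120)&(v>40))(*cv2.split(cv2.cvtColor(i,cv2.COLOR_BGR2HSV))))[225:270,160:210]).astype(np.uint8),True)
for i in(o,a): q=m(i);print('amber',q['m00'],q['m10']/q['m00'],q['m01']/q['m00'])
"
```

```text
clock: 53.15
eef_pos: [0.4333, 0.2342, 0.2388]
tcp_rot: [0.707, 0.707, 0.001, 0.001]
ft_force: [-0.6, -0.2, -0.1]
gripper_width: 0.0601
finger_force: 0.0
clock: 54.15
eef_pos: [0.3607, 0.0184, 0.2369]
tcp_rot: [0.708, 0.707, 0.0, 0.0]
ft_force: [-0.2, -0.2, 0.7]
gripper_width: 0.0599
finger_force: 0.0
[[118.0, 216.2], [143.5, 245.3], [179.4, 286.5]]
[[118.0, 216.2], [143.0, 245.5], [179.4, 286.5]]
amber 370.0 26.07027027027027 20.964864864864865
amber 377.0 25.615384615384617 20.73209549071618
```

View pics/c11.png

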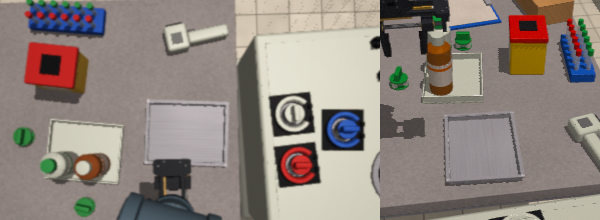

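The bottles are back within about 0.5 px (roughly 1 mm) of their starting marks, the rotors are seated, and the scanner and sharps box look untouched. I'm handing in.

```bash
python3 -c "
from bench import r
print(r.finish_job())"
```

```text
the job is handed in; nothing more can be done
None
```

I handed the job in at about 54 s: both rotors are in their own pumps, the bottles are back within about 1–2 mm of their start spots, and the scanner and sharps box look unmoved. The only miss was the first cap grip, because the fingertips sit about 36 mm higher than reported. The hand-in returned no verdict.

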